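# Roll the strip caps home and park the roller

### The arm

A 6-joint arm with a two-finger parallel gripper is mounted at the origin on the work surface; the furniture and walls round the work are solid. World frame = base frame: x ahead of the robot, y to its left, z up, the work surface at z = 0. Lengths are in m, angles in rad, forces in N, time in s.
With the tool pointing down it reaches from about 0.25 to 0.725 m from the base axis. Payload 4 kg.
Tool frame: the origin (TCP) lies at the very end of the fingers, on their centre line; the grasp point (between the pads) lies 19 mm behind it; z points along the fingers, y is the line along which they close (so a half turn about z gives the same grasp; the last joint's range is limited). The gripper opens to 85 mm and grips with 20 to 120 N. Pads are 22 mm wide; open, the fingers measure 114 mm over their backs; the gripper's body (76 mm by 85 mm) begins 54 mm behind the grasp point. The pads swing forward as they close: fully open they stand 13 mm farther back than shut.
Start: joints at [1.21, 0.241, 0.005, 1.335, 0, 1.571], TCP at [0.177, 0.468, 0.231] pointing down, gripper open.
Joint ranges: [-2.72, 2.72], [-1.05, 1.87], [-1.09, 1.28], [-1.99, 2.15], [-1.42, 1.44], [-3.14, 3.14]. Speed limits (rad/s): [2.79, 2.79, 3.14, 3.14, 3.14, 3.14].

### API

Orientations are given as a unit quaternion [x, y, z, w].
In Python, from workcell import bot, vision, workorder, boxes_of gives the robot as it stands.
- The arm moves only by the tool send_rows, never from a script. Its argument "motion" is text: rows parted by semicolons, each of 5 numbers parted by spaces: the closure, from -1 (fully open) to 1 (shut), so that 0 is half open, then the shift along the tool's x, y, z in cm, then the turn about the tool's z in rad. In form: claw x y z twist; .... A call has 1 to 5 rows; each row is the pose to reach, as a shift and turn from the pose commanded when the call began, along the tool's axes at that moment; what a row does not reach only later rows make up. A row lasts 1/10 s, in which the tool goes at most 50 mm and 8.59 degrees, less where a joint would pass 70% of its speed; a pose out of reach is approached as far as the arm can. A call with a gripper value outside its range is refused whole. The fingers move at their own pace and stop on an object; the grip force is fixed at half the most. Time passes only in rows, so rows that repeat a pose let the fingers close. It gives the time, the measured TCP pose, the force, the opening and the grip force at its end, in the units of the state.
- bot.get_obs(): the state, without advancing time (a new reading comes with each control period).
- vision.camera(name): name is "scene" or "top" or "wrist"; returns the picture (420x560x3 uint8, red, green, blue); there is no depth.
- vision.camera_model(name): a dict with "fov_y" (degrees; the focal length in pixels is half the picture's height over the tangent of half this angle, whatever the lens; pixels are square), "cx", "cy" (the principal point, pixels), "world_from_camera" (4x4, takes a point from camera to world coordinates); the wrist camera has in their place "hand_eye" (4x4, takes a point from camera to tool coordinates, whose origin is the TCP and whose axes are the flange's). Camera axes: x right, y down, z forward; pixel columns grow to the right and rows downward; lengths in m; the calibration is good to about 2 mm. The wrist camera is an equidistant fisheye: a pixel r from the principal point sees the ray r / f radians off the axis. A picture is of the moment at which its call begins: read the wrist's pose just before it. camera_model takes no time and is no camera call.
- workorder.job_done(): hands the job in; it is judged then, once.
Trained networks look in the newest picture that a camera, given by its name, has taken for a name from the list of things; names that differ only in an ending like _2 or _b are one class to them, and where a whole thing is asked for, a point or a joint stands for the part that bears it (a point fixed in the world has none). Each returns a list of dicts, best first, with "conf" (0 to 1); they miss things now and then, are a little off and sometimes report something else, mostly with a low value. They report only what shows in the picture. A call takes as long as a camera call. They do not tell look-alikes from the thing itself.
- boxes_of(camera, target): "rect" ([centre column, centre row, width, height] in pixels, round what is visible of it).
The state is a dict: "clock": time; "joint_pos": joint angles; "joint_vel": joint speeds; "tau": joint torques, N m; "eef_pos": TCP position; "tool_rot": TCP orientation; "ft_force": force on the tool from outside, world axes, zero at the start; "ft_torque": the same for the moment, N m; "grip_width": finger opening in m; "grasp_force": force on a finger pad.
Only numpy, scipy, OpenCV 4.12 (cv2) and the standard library are available. Lean on these libraries where they do the work, as an engineer would, in place of code of your own. Each camera call takes 0.05 s, during which the arm holds its last target. There are 200 camera calls.

### The job

Close the eight-tube strip in the blue-railed fixture: pressing the loose black roller down with the fingertips, roll it along the deck over the orange caps until all eight are pushed fully home, then roll it on and leave it resting on the white line at the far end. Never grasp or lift the roller, and never put more than 25 N on it. Touch the fixture and caps only with the roller, and disturb nothing else on the bench.

Things in the scene. Friction and masses are not known exactly. Their poses are not given: they have to be found in the camera images.
- jig: Cap-seating fixture, fixed, 226x112x52 mm. It stands on screw feet: origin under its plate, 3 to 9 mm above the bench; x = rolling direction, from the roller's start to the white line; z up. Flat padded deck at z = 45 mm, x -102 to +92 mm (then end stops 9 mm high), y -42 to +42 mm between blue curbs 7 mm high that guide the roller. A 12 mm slot along y = 0 holds the strip: cap1 at x = -40 mm to cap8 at x = +23 mm, pitch 9 mm.
- roller: Loose roller, black rubber sleeve, aluminium end faces: diameter 40, length 80 mm, 0.2 to 0.45 kg. Origin at its centre, y = its axis, parallel to the fixture's y; x and z turn as it rolls. Starts on the deck before cap1. Rubber grips (friction about 1): it advances half as far as a fingertip moving on its top; pushed from behind it binds on the fingers. Its weight alone does not seat a cap.
- park_line (a point): Middle of the white line across deck and curbs, on the deck surface, at fixture x = +52 mm; axes as the fixture's. The roller is parked when its axis is straight above the line.
- strip_middle (a point): Deck surface at the middle of the tube strip (fixture x = -8.5 mm); axes as the fixture's.
- cap1 (a joint): Orange domed cap, 9 mm across, first of the strip, at x = -40 mm of the fixture: travel in m, 0 = crown 4 mm proud of the deck, 0.004 = fully home, crown flush with it. Starts 0 to 1 mm in, resists with about 8 N, stays where pushed. One or two caps are under the roller at a time, so 14 to 18 N on its top seats them.
- cap2 (a joint): Cap 2, at x = -31 mm: travel in m as cap1.
- cap3 (a joint): Cap 3, at x = -22 mm: travel in m as cap1.
- cap4 (a joint): Cap 4, at x = -13 mm: travel in m as cap1.
- cap5 (a joint): Cap 5, at x = -4 mm: travel in m as cap1.
- cap6 (a joint): Cap 6, at x = +5 mm: travel in m as cap1.
- cap7 (a joint): Cap 7, at x = +14 mm: travel in m as cap1.
- cap8 (a joint): Cap 8, at x = +23 mm: travel in m as cap1.
- tube_rack: Bystander, leave alone: red lattice tube rack, 88x202x30 mm; origin at the centre of its underside.
- reagent_bottle: Bystander, leave alone: brown reagent bottle with a blue cap, 60 mm across, 125 mm high; origin at the centre of its underside.
- squirt_bottle: Bystander, leave alone: small teal bottle with a white cap, 44 mm across, 90 mm high; origin at the centre of its underside.
- tip_box: Bystander, leave alone: purple closed pipette-tip box, 135x114x94 mm; origin at the centre of its underside.
- pipette: Bystander, leave alone: single-channel hand pipette lying down, 212 mm long, 25 mm high; origin at the centre of its underside.
Things that resemble listed ones, but are neither listed nor needed, are in the scene too. What is shaped like the roller but purple is not meant.

How it is judged:
By the outcome, as a careful person would: the job done as asked, in the order asked, and still so for the second after the job is handed in, with the robot touching nothing.
It also fails if it takes over 72 s, if anything falls off the work surface, if the arm or the gripper's body presses on something with over 40 N, if the wrist force passes 120 N, or if a joint passes its speed limit or range.

## Working session

There is one attempt and no reset: what is moved stays moved. The work goes in short steps, Python scripts to look and compute and a tool call to move; the robot and the scene stay as the last step left them, time stands still between calls to the robot, and variables do not carry over. Pictures are saved under pics/ and viewed, at most 10 in all, crops included, and the job is handed in when it is done.

Besides the shell and the picture viewer there is one more tool, called after "Emit:" as name(argument=value, ...), one argument or row to a line, values as JSON. send_rows: Moves the arm, as the interface text tells. Its arguments: {"type":"object","properties":{"motion":{"type":"string"}},"required":["motion"]}

```bash
mkdir -p pics; ls
python3 - <<'E'
from workcell import bot, vision, workorder, boxes_of
import cv2,numpy as np
o=bot.get_obs(); print({k:np.round(v,3).tolist() for k,v in o.items()})
for c in ["scene","top","wrist"]:
    im=vision.camera(c); cv2.imwrite(f"pics/{c}0.png",im[:,:,::-1])
    m=vision.camera_model(c); print(c,{k:np.round(v,4).tolist() for k,v in m.items()})
    for t in ["jig","roller"]:
        print(t,[(np.round(b["rect"],1).tolist(),round(b["conf"],2)) for b in boxes_of(c,t)][:4])
a=cv2.imread("pics/top0.png");b=cv2.imread("pics/scene0.png")
cv2.imwrite("pics/both0.png",cv2.resize(np.vstack([a,b]),(400,600)))
E
```

```text
pics
{'clock': 0.0, 'joint_pos': [1.21, 0.241, 0.004, 1.335, 0.0, 1.571], 'joint_vel': [0.001, -0.002, 0.001, -0.001, -0.001, 0.002], 'tau': [-0.001, -37.232, 25.241, 0.017, -0.0, -0.0], 'eef_pos': [0.176, 0.467, 0.23], 'tool_rot': [0.179, 0.984, -0.001, -0.0], 'ft_force': [-0.446, -0.405, -0.369], 'ft_torque': [0.035, 0.016, 0.019], 'grasp_force': 0.0, 'grip_width': 0.085}
scene {'fov_y': 56.4938, 'cx': 284.3761, 'cy': 208.7455, 'world_from_camera': [[-0.9027, 0.2356, -0.3601, 0.9259], [0.4303, 0.4997, -0.7517, 0.6128], [0.0029, -0.8335, -0.5525, 0.5323], [0.0, 0.0, 0.0, 1.0]]}
jig [([355.0, 245.0, 113.7, 72.4], 0.95)]
roller [([331.0, 206.8, 38.3, 30.6], 0.95), ([298.5, 194.7, 18.0, 29.4], 0.7)]
top {'fov_y': 55.213, 'cx': 277.3788, 'cy': 209.2586, 'world_from_camera': [[0.0035, -0.9835, 0.1806, 0.4841], [-1.0, -0.005, -0.0077, -0.0245], [0.0085, -0.1806, -0.9835, 0.904], [0.0, 0.0, 0.0, 1.0]]}
jig [([225.8, 272.4, 116.2, 78.6], 0.65), ([252.9, 261.4, 29.5, 43.8], 0.22)]
roller [([325.1, 264.2, 40.8, 37.2], 0.91), ([251.0, 259.9, 25.8, 44.6], 0.88)]
wrist {'fov_y': 65.7065, 'cx': 277.791, 'cy': 211.5463, 'hand_eye': [[-0.0002, -0.9623, -0.2721, 0.0696], [1.0, -0.0004, 0.0004, -0.0002], [-0.0005, -0.2721, 0.9623, -0.1438], [0.0, 0.0, 0.0, 1.0]]}
jig []
roller []
```

View pics/top0.png

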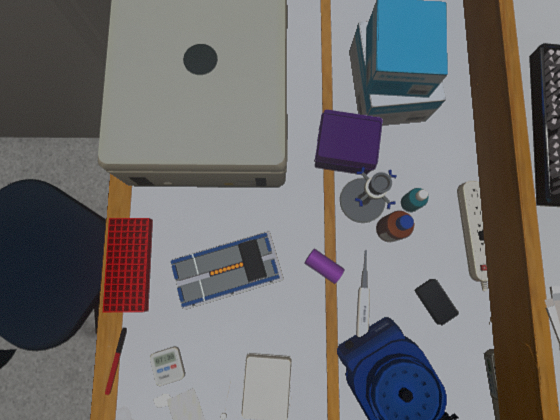

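View pics/scene0.png

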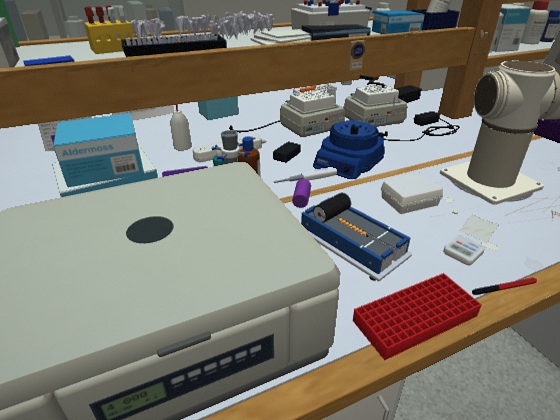

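The top view shows the jig at about (226,271), with its white line on the left near (196,283). Two things look like rollers: the black one on the deck at (251,260) and the purple one on the bench at (325,265). The black one fits the description, since it lies on the deck before cap1. I'll confirm it in an enlarged crop and compute positions.

```bash
cat > h.py <<'E'
from workcell import bot, vision, workorder, boxes_of
import cv2,numpy as np
from scipy.spatial.transform import Rotation as R
def ray(c,px,obs=None):
    m=vision.camera_model(c); f=210/np.tan(np.radians(m["fov_y"]/2))
    px=np.atleast_2d(px).astype(float); d=(px-[m["cx"],m["cy"]])/f
    if c=="wrist":
        r=np.linalg.norm(d,axis=1,keepdims=True)+1e-9
        d=np.hstack([d/r*np.sin(r),np.cos(r)]); T=np.eye(4)
        T[:3,:3]=R.from_quat(obs["tool_rot"]).as_matrix(); T[:3,3]=obs["eef_pos"]
        T=T@np.array(m["hand_eye"])
    else:
        d=np.hstack([d,np.ones((len(d),1))]); T=np.array(m["world_from_camera"])
    return T[:3,3],d@T[:3,:3].T
def on_z(c,px,z,obs=None):
    o,d=ray(c,px,obs); return o+d*((z-o[2])/d[:,2:])
def orange(im):
    h=cv2.cvtColor(im,cv2.COLOR_RGB2HSV); return cv2.inRange(h,(8,150,120),(22,255,255))
E
python3 - <<'E'
from h import *
a=cv2.imread("pics/top0.png");b=cv2.imread("pics/scene0.png")
A=cv2.resize(a[220:320,160:290],None,fx=5,fy=5,interpolation=cv2.INTER_CUBIC)
cv2.imwrite("pics/crop0.png",A)
m=orange(a[:,:,::-1].copy())
ys,xs=np.where(m[240:300,180:270]); P=np.c_[xs+180,ys+240]
W=on_z("top",P,.053)
c=W.mean(0); u=np.linalg.svd(W-c)[2][0]; s=(W-c)@u
print(len(P),P.mean(0),c,u,np.degrees(np.arctan2(u[1],u[0])),s.min(),s.max())
print("roller",on_z("top",[251,260],.075),"line",on_z("top",[196,282],.051))
E
```

```text
105 [226.44761905 268.43809524] [0.51372484 0.07509157 0.053     ] [-2.85380295e-01  9.58414361e-01 -9.61278028e-17] 106.58158200369645 -0.034236587452207874 0.03544244629949657
roller [[0.53026255 0.02271381 0.075     ]] line [[0.48553489 0.13807865 0.051     ]]
```

View pics/crop0.png

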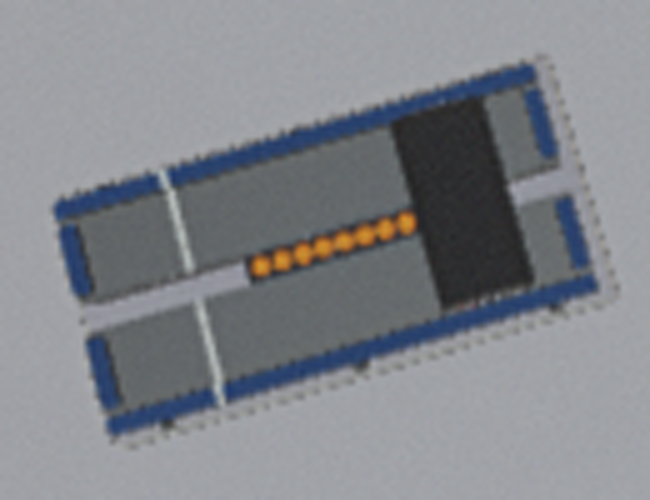

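The crop confirms it: the black roller is on the deck just right of the eight orange caps, with the white line at the left end. I'll move to a viewpoint over the start end.

Emit:
send_rows(
  motion="-1 -4 -2.5 0.4 0; -1 -8 -5 0.8 0; -1 -12.2 -7.5 1.2 0; -1 -16.4 -10 1.6 0; -1 -20.6 -12.5 2 0",
)

```text
clock: 0.95
eef_pos: [0.326, 0.2767, 0.2114]
tool_rot: [0.179, 0.984, 0.0, 0.0]
ft_force: [0.8, 1.2, -0.0]
grip_width: 0.0852
grasp_force: 0.0
```

Emit:
send_rows(
  motion="0.2 -4.1 -2.5 0.4 0; 0.2 -8.2 -5 0.8 0; 0.2 -12.3 -7.5 1.2 0; 0.2 -16.4 -10 1.6 0; 0.2 -20.6 -12.5 2 0",
)

```text
clock: 1.45
eef_pos: [0.4747, 0.0867, 0.1914]
tool_rot: [0.179, 0.984, 0.0, 0.0]
ft_force: [1.1, 0.6, -0.7]
grip_width: 0.0344
grasp_force: 0.0
```

Emit:
send_rows(
  motion="0.2 -3 -2 0.2 0.14; 0.2 -6 -4 0.5 0.28; 0.2 -8.2 -5.2 1 0.42; 0.2 -8.2 -5.2 1 0.56; 0.2 -8.2 -5.2 1 0.7",
)

```text
clock: 1.95
eef_pos: [0.5324, 0.0098, 0.1807]
tool_rot: [0.509, 0.861, -0.0, -0.0]
ft_force: [-0.6, 0.9, 0.7]
grip_width: 0.0335
grasp_force: 0.0
```

Emit:
send_rows(
  motion="0.2 0 0 0 0.14; 0.2 0 0 0 0.22; 0.2 0 0 0 0.22; 0.2 0 0 0 0.22",
)

```text
clock: 2.35
eef_pos: [0.5321, 0.0109, 0.1813]
tool_rot: [0.597, 0.802, 0.0, -0.0]
ft_force: [0.8, 1.7, 1.0]
grip_width: 0.0341
grasp_force: 0.0
```

Run:
```python
from h import *
o=bot.get_obs(); im=vision.camera("wrist"); cv2.imwrite("pics/w1.png",im[:,:,::-1])
print({k:np.round(v,4).tolist() for k,v in o.items()})
for t in ["roller","park_line","strip_middle","cap1","cap8","jig"]:
    print(t,[(np.round(b["rect"],1).tolist(),round(b["conf"],2)) for b in boxes_of("wrist",t)][:3])
m=orange(im); n,l,s,c=cv2.connectedComponentsWithStats(m)
for i in range(1,n):
    if s[i,4]>15: print(s[i].tolist(),c[i].round(1),on_z("wrist",c[i],.053,o).round(4))
```

```text
{'clock': 2.35, 'joint_pos': [0.0204, 0.3302, -0.0049, 1.2357, 0.0, 1.2995], 'joint_vel': [0.0021, 0.0004, 0.0015, 0.0013, 0.0008, 0.003], 'tau': [-0.0318, -40.8274, 24.5935, 0.0004, -0.0015, 0.0189], 'eef_pos': [0.5321, 0.0109, 0.1813], 'tool_rot': [0.5968, 0.8024, 0.0, -0.0], 'ft_force': [0.8246, 1.6542, 1.0157], 'ft_torque': [0.0002, 0.0234, -0.0059], 'grasp_force': 0.0, 'grip_width': 0.0341}
roller [([250.5, 304.1, 36.4, 50.4], 0.93), ([278.2, 196.6, 107.0, 50.6], 0.57)]
park_line [([277.0, 123.4, 128.7, 242.1], 0.67)]
strip_middle [([274.9, 121.8, 128.2, 241.7], 0.8)]
cap1 [([278.6, 107.7, 10.9, 6.8], 0.59), ([276.9, 86.0, 10.1, 10.8], 0.59), ([276.5, 128.6, 13.0, 12.4], 0.49)]
cap8 [([278.6, 107.7, 10.9, 6.8], 0.59), ([276.9, 86.0, 10.1, 10.8], 0.59), ([276.5, 128.6, 13.0, 12.4], 0.49)]
jig [([278.5, 120.5, 122.8, 241.1], 0.8)]
[487, 0, 11, 3, 20] [491.8   0.6] [[0.6741 0.2716 0.053 ]]
[272, 81, 10, 85, 665] [276.7 122.9] [[0.511 0.076 0.053]]
[0, 222, 189, 79, 2678] [ 84.9 264.8] [[ 0.3557 -0.1109  0.053 ]]
[244, 315, 83, 31, 1183] [287.5 329.7] [[ 0.5792 -0.1136  0.053 ]]
```

View pics/w1.png

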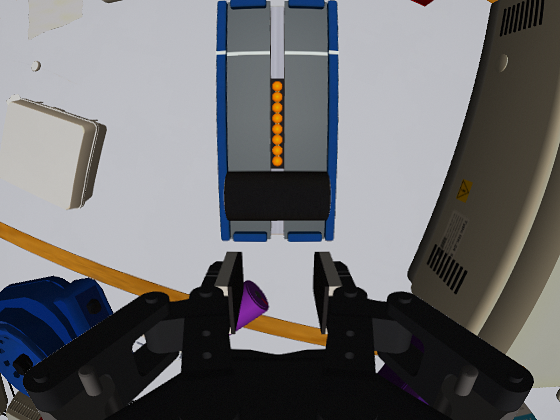

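The wrist view shows the jig almost upright in the image: caps 1 to 8 at rows 161 to 86 (column 277), the white line at row 52, and the black roller at rows 171–221. Next I'll get the geometry from it.

Run:
```python
from h import *
from scipy.signal import find_peaks
o=bot.get_obs(); im=cv2.imread("pics/w1.png")[:,:,::-1].copy()
m=orange(im)[75:172,262:292]; w=m.sum(1)/255; print("orange rows",w.astype(int).tolist())
g=im.mean(2); col=g[:,290:320].mean(1)
lr=np.arange(45,60); ww=np.clip(col[45:60]-120,0,None); rl=(lr*ww).sum()/ww.sum(); print("line row",rl)
for c in (245,260,300,312): 
    k=np.where(g[150:240,c-3:c+3].mean(1)<55)[0]+150; print(c,k.min(),k.max())
Rt=R.from_quat(o["tool_rot"]).as_matrix(); x,y=Rt[:,0],Rt[:,1]
for z in (.048,.051,.054):
    P=lambda px,dz=0:(on_z("wrist",px,z+dz,o)[0]-o["eef_pos"])
    c1,c8=P([277.2,161],.0035),P([277,86],.0035)
    L=P([307,rl]); L2=P([235,rl])
    a=[P([277,171],.02)@x,P([277,221],.02)@x]
    print(z,"c1",(c1@x).round(4),"c8",(c8@x).round(4),"span",((c8-c1)@x).round(4),"line",(L@x).round(4),(L2@x).round(4),"y",(c1@y).round(4),(c8@y).round(4),"roll",np.round(a,4))
    # tangent plane axis fit: axis from two tangent rays in tool xz plane
    O,_=ray("wrist",[277,171],o); ds=[ray("wrist",[277,r],o)[1][0] for r in (171,221)]
    an=[np.arctan2(d@x,-d[2]) for d in ds]; mid=np.mean(an); print("  axis x",((O-o["eef_pos"])@x+np.tan(mid)*(O[2]-z-.02)).round(4),"halfang",(an[0]-an[1])/2,"expect",np.arcsin(.02/np.hypot(O[2]-z-.02,np.tan(mid)*(O[2]-z-.02))))
```

```text
orange rows [0, 0, 0, 0, 0, 0, 4, 7, 9, 10, 10, 10, 10, 10, 8, 6, 3, 5, 7, 9, 10, 9, 10, 10, 9, 7, 5, 3, 6, 8, 9, 10, 9, 10, 10, 9, 7, 5, 3, 6, 9, 9, 10, 9, 10, 9, 8, 5, 2, 5, 7, 9, 9, 10, 9, 10, 9, 8, 6, 3, 6, 8, 9, 10, 10, 10, 10, 9, 7, 3, 2, 7, 9, 9, 10, 10, 10, 9, 8, 6, 3, 5, 7, 9, 9, 10, 10, 10, 9, 7, 5, 0, 0, 0, 0, 0, 0]
line row 52.60596446700508
245 171 233
260 171 233
300 171 233
312 171 233
0.048 c1 0.0363 c8 0.0997 span 0.0634 line 0.1297 0.1301 y -0.001 -0.0012 roll [ 0.0302 -0.0115]
  axis x 0.0097 halfang 0.07687735806421682 expect 0.07584491216646862
0.051 c1 0.0366 c8 0.0994 span 0.0627 line 0.129 0.1295 y -0.001 -0.0012 roll [ 0.0307 -0.0106]
  axis x 0.0104 halfang 0.07687735806421682 expect 0.0767418592706327
0.054 c1 0.037 c8 0.099 span 0.062 line 0.1284 0.1288 y -0.001 -0.0012 roll [ 0.0311 -0.0097]
  axis x 0.0111 halfang 0.07687735806421682 expect 0.07766029667015972
```

Emit:
send_rows(
  motion="0.2 0.1 -0.1 3 0; 0.2 0.2 -0.1 6 0; 0.2 0.2 -0.1 8 0; 0.2 0.2 -0.1 8.4 0; 0.2 0.2 -0.1 8.4 0",
)

```text
clock: 3.2
eef_pos: [0.5302, 0.0125, 0.0969]
tool_rot: [0.597, 0.802, -0.0, -0.001]
ft_force: [-0.0, -0.8, 0.2]
grip_width: 0.034
grasp_force: 0.0
```

Emit:
send_rows(
  motion="0.2 0 0 0.1 0; 0.2 0 0 0.2 0; 0.2 0 0 0.3 0; 0.2 0 0 0.3 0",
)

```text
clock: 3.6
eef_pos: [0.5309, 0.0125, 0.0948]
tool_rot: [0.598, 0.802, 0.0, 0.0]
ft_force: [-0.2, 0.2, -0.3]
grip_width: 0.0341
grasp_force: 0.0
```

Emit:
send_rows(
  motion="0.2 0 0 0.05 0; 0.2 0 0 0.1 0; 0.2 0 0 0.15 0; 0.2 0 0 0.15 0",
)

```text
clock: 4.0
eef_pos: [0.5305, 0.0125, 0.0927]
tool_rot: [0.598, 0.802, -0.0, -0.0]
ft_force: [0.5, 1.0, 0.0]
grip_width: 0.0343
grasp_force: 0.0
```

Emit:
send_rows(
  motion="0.2 0 0 0.05 0; 0.2 0 0 0.1 0; 0.2 0 0 0.15 0; 0.2 0 0 0.15 0",
)

```text
clock: 4.4
eef_pos: [0.5305, 0.0125, 0.0912]
tool_rot: [0.598, 0.802, -0.0, -0.0]
ft_force: [-0.6, -0.1, 0.2]
grip_width: 0.0338
grasp_force: 0.0
```

Emit:
send_rows(
  motion="0.2 0 0 0.05 0; 0.2 0 0 0.1 0; 0.2 0 0 0.1 0",
)

```text
clock: 4.7
eef_pos: [0.5305, 0.0125, 0.0902]
tool_rot: [0.598, 0.802, -0.0, -0.0]
ft_force: [0.2, -0.1, 0.6]
grip_width: 0.0342
grasp_force: 0.0
```

Emit:
send_rows(
  motion="0.2 0 0 0.05 0; 0.2 0 0 0.1 0; 0.2 0 0 0.1 0",
)

```text
clock: 5.0
eef_pos: [0.5306, 0.0124, 0.0896]
tool_rot: [0.598, 0.802, 0.0, 0.0]
ft_force: [-1.3, 0.4, 0.8]
grip_width: 0.034
grasp_force: 0.9
```

Emit:
send_rows(
  motion="0.2 0 0 0.05 0; 0.2 0 0 0.05 0",
)

```text
clock: 5.2
eef_pos: [0.5307, 0.0124, 0.0894]
tool_rot: [0.598, 0.802, 0.0, 0.0]
ft_force: [-1.4, -0.6, 4.6]
grip_width: 0.034
grasp_force: 2.4
```

Emit:
send_rows(
  motion="0.2 0 0 0.05 0; 0.2 0 0 0.05 0",
)

```text
clock: 5.4
eef_pos: [0.5308, 0.0122, 0.0894]
tool_rot: [0.598, 0.802, 0.0, 0.001]
ft_force: [-2.4, -1.0, 6.9]
grip_width: 0.0339
grasp_force: 3.6
```

Emit:
send_rows(
  motion="0.2 0 0 0.05 0; 0.2 0 0 0.1 0; 0.2 0 0 0.15 0; 0.2 0 0 0.15 0; 0.2 0 0 0.15 0",
)

```text
clock: 5.9
eef_pos: [0.531, 0.0119, 0.0891]
tool_rot: [0.598, 0.802, 0.0, 0.001]
ft_force: [-4.7, -2.6, 15.0]
grip_width: 0.0341
grasp_force: 7.3
```

Emit:
send_rows(
  motion="0.2 0.3 0 0 0; 0.2 0.7 0 0 0; 0.2 1.1 0 0 0; 0.2 1.5 0 0 0; 0.2 1.5 0 0 0",
)

```text
clock: 6.4
eef_pos: [0.5265, 0.0268, 0.0894]
tool_rot: [0.597, 0.802, 0.0, 0.001]
ft_force: [-4.2, -2.0, 15.8]
grip_width: 0.0341
grasp_force: 8.2
```

Emit:
send_rows(
  motion="0.2 0.4 0 0 0; 0.2 0.8 0 0 0; 0.2 1.2 0 0 0; 0.2 1.6 0 0 0; 0.2 1.6 0 0 0",
)

```text
clock: 6.9
eef_pos: [0.5221, 0.0416, 0.0894]
tool_rot: [0.598, 0.802, -0.0, 0.002]
ft_force: [-5.4, -2.8, 16.8]
grip_width: 0.0346
grasp_force: 8.0
```

```bash
cat >> h.py <<'E'
def look(zd=.050,name=None):
    """roller axis, caps and line along tool x / y from the TCP (m)"""
    o=bot.get_obs(); im=vision.camera("wrist")
    if name: cv2.imwrite(name,im[:,:,::-1])
    Rt=R.from_quat(o["tool_rot"]).as_matrix(); x=Rt[:,0]
    print("eef",o["eef_pos"].round(4) if hasattr(o["eef_pos"],"round") else o["eef_pos"],"F",np.round(o["ft_force"],1))
    # jig x of TCP, from the first view (x_jig=-76.5mm at [.5321,.0109])
    u=np.array([-.2870,.9579]); xt=-76.5+1000*(np.array(o["eef_pos"])[:2]-[.5321,.0109])@u
    for b in boxes_of("wrist","roller")[:2]:
        c,r,w,h=b["rect"]; O,_=ray("wrist",[c,r],o)
        an=[np.arctan2(d@x,-d[2]) for d in (ray("wrist",[c,q],o)[1][0] for q in (r-h/2,r+h/2))]
        a=(O-o["eef_pos"])@x+np.tan(np.mean(an))*(O[2]-zd-.02)
        print("roller",np.round(b["rect"],1),round(b["conf"],2),"axis rel mm",round(a*1e3,1),"jig x",round(xt+a*1e3,1))
    print("tcp jig x",round(xt,1)); return im,o
E
python3 -c "
from h import *
look(name='pics/w2.png')"
```

```text
eef [0.5221 0.0416 0.0894] F [-5.4 -2.8 16.8]
roller [277.8 266.1 156.4  78.5] 0.75 axis rel mm -8.2 jig x -52.4
tcp jig x -44.2
```

View pics/w2.png

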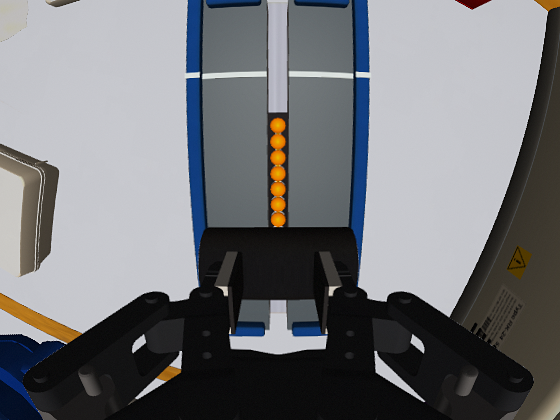

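The picture shows the fingers on top of the roller (rows 228–300), the caps ahead at rows 125–220 and the white line at row 75. The rolling works, so I'll re-stroke.

Emit:
send_rows(
  motion="0.2 0 0 -0.6 0; 0.2 -0.8 0 -0.6 0; 0.2 -1.7 0 -0.6 0; 0.2 -1.7 0 -0.3 0; 0.2 -1.7 0 -0.1 0",
)

```text
clock: 7.5
eef_pos: [0.5273, 0.0249, 0.089]
tool_rot: [0.598, 0.801, 0.0, 0.001]
ft_force: [-5.2, -1.6, 22.4]
grip_width: 0.034
grasp_force: 11.1
```

Emit:
send_rows(
  motion="0.2 0 0 0.05 0; 0.2 0 0 0.1 0; 0.2 0 0 0.1 0",
)

```text
clock: 7.8
eef_pos: [0.5273, 0.0249, 0.0891]
tool_rot: [0.598, 0.802, 0.0, 0.001]
ft_force: [-3.4, -3.2, 17.1]
grip_width: 0.0339
grasp_force: 8.7
```

Emit:
send_rows(
  motion="0.2 0.3 0 0 0; 0.2 0.7 0 0 0; 0.2 1.1 0 0 0; 0.2 1.4 0 0 0; 0.2 1.7 0 0 0",
)

```text
clock: 8.3
eef_pos: [0.5224, 0.0412, 0.0894]
tool_rot: [0.598, 0.802, 0.0, 0.002]
ft_force: [-4.9, -2.5, 18.2]
grip_width: 0.0339
grasp_force: 9.5
```

Emit:
send_rows(
  motion="0.2 0.3 0 0 0; 0.2 0.6 0 0 0; 0.2 0.9 0 0 0; 0.2 1.2 0 0 0; 0.2 1.5 0 0 0",
)

```text
clock: 8.8
eef_pos: [0.5181, 0.0557, 0.0893]
tool_rot: [0.598, 0.802, 0.0, 0.002]
ft_force: [-5.0, -2.2, 18.7]
grip_width: 0.0342
grasp_force: 9.0
```

```bash
python3 -c "
from h import *
look(name='pics/w3.png')"
```

```text
eef [0.5181 0.0557 0.0893] F [-5.  -2.2 18.7]
roller [279.6 267.6 158.1  74.8] 0.82 axis rel mm -9.1 jig x -38.7
tcp jig x -29.6
```

View pics/w3.png

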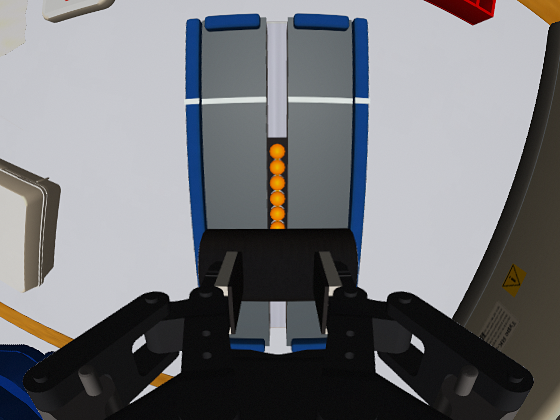

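Emit:
send_rows(
  motion="0.2 0 0 -0.5 0; 0.2 -0.9 0 -0.5 0; 0.2 -1.75 0 -0.5 0; 0.2 -1.75 0 -0.35 0; 0.2 -1.75 0 -0.27 0",
)

```text
clock: 9.4
eef_pos: [0.5225, 0.039, 0.0894]
tool_rot: [0.598, 0.801, -0.0, -0.0]
ft_force: [-1.5, -0.8, 8.1]
grip_width: 0.0343
grasp_force: 3.7
```

Emit:
send_rows(
  motion="0.2 0 0 0.08 0; 0.2 0 0 0.14 0; 0.2 0 0 0.2 0; 0.2 0 0 0.25 0; 0.2 0 0 0.25 0",
)

```text
clock: 9.9
eef_pos: [0.5227, 0.0391, 0.0891]
tool_rot: [0.598, 0.802, -0.0, 0.001]
ft_force: [-4.7, -2.9, 15.5]
grip_width: 0.034
grasp_force: 8.2
```

Emit:
send_rows(
  motion="0.2 0.3 0 0 0; 0.2 0.7 0 0 0; 0.2 1.1 0 0 0; 0.2 1.4 0 0 0; 0.2 1.7 0 0 0",
)

```text
clock: 10.4
eef_pos: [0.5178, 0.0552, 0.0894]
tool_rot: [0.598, 0.802, -0.0, 0.001]
ft_force: [-4.7, -2.5, 18.3]
grip_width: 0.0341
grasp_force: 9.0
```

Emit:
send_rows(
  motion="0.2 0.3 0 0 0; 0.2 0.6 0 0 0; 0.2 0.9 0 0 0; 0.2 1.2 0 0 0; 0.2 1.5 0 0 0",
)

```text
clock: 10.9
eef_pos: [0.5136, 0.0694, 0.0894]
tool_rot: [0.598, 0.802, -0.0, 0.001]
ft_force: [-5.5, -2.7, 17.7]
grip_width: 0.0341
grasp_force: 8.7
```

```bash
python3 -c "
from h import *
look()"
```

```text
eef [0.5136 0.0694 0.0894] F [-5.5 -2.7 17.7]
roller [280.9 265.1 158.7  74.8] 0.68 axis rel mm -7.6 jig x -22.8
tcp jig x -15.1
```

Emit:
send_rows(
  motion="0.2 0 0 -0.5 0; 0.2 -0.9 0 -0.5 0; 0.2 -1.7 0 -0.5 0; 0.2 -1.7 0 -0.35 0; 0.2 -1.7 0 -0.27 0",
)

```text
clock: 11.5
eef_pos: [0.5182, 0.0536, 0.0895]
tool_rot: [0.598, 0.802, -0.0, -0.0]
ft_force: [-2.5, -0.1, 7.0]
grip_width: 0.0343
grasp_force: 3.6
```

Emit:
send_rows(
  motion="0.2 0 0 0.08 0; 0.2 0 0 0.14 0; 0.2 0 0 0.2 0; 0.2 0 0 0.27 0; 0.2 0 0 0.27 0",
)

```text
clock: 12.0
eef_pos: [0.5182, 0.0538, 0.0894]
tool_rot: [0.598, 0.802, 0.0, 0.001]
ft_force: [-6.2, -2.5, 18.3]
grip_width: 0.0339
grasp_force: 8.9
```

Emit:
send_rows(
  motion="0.2 0.3 0 0 0; 0.2 0.7 0 0 0; 0.2 1.1 0 0 0; 0.2 1.4 0 0 0; 0.2 1.7 0 0 0",
)

```text
clock: 12.5
eef_pos: [0.5135, 0.0698, 0.0894]
tool_rot: [0.598, 0.802, -0.0, 0.001]
ft_force: [-5.8, -2.1, 17.4]
grip_width: 0.034
grasp_force: 8.9
```

Emit:
send_rows(
  motion="0.2 0.3 0 0 0; 0.2 0.6 0 0 0; 0.2 0.9 0 0 0; 0.2 1.2 0 0 0; 0.2 1.5 0 0 0",
)

```text
clock: 13.0
eef_pos: [0.5092, 0.0846, 0.089]
tool_rot: [0.598, 0.802, 0.0, 0.001]
ft_force: [-4.5, -1.0, 13.2]
grip_width: 0.034
grasp_force: 6.6
```

```bash
python3 -c "
from h import *
look()"
```

```text
eef [0.5092 0.0846 0.089 ] F [-4.5 -1.  13.2]
roller [278.9 274.2 158.4  76.4] 0.69 axis rel mm -13.1 jig x -12.5
tcp jig x 0.6
```

```bash
cat >> h.py <<'E'
def front(im):
    g=im.mean(2); out=[]
    for c in (212,300,345):
        k=np.where(g[180:320,c-3:c+3].mean(1)<50)[0]+180; out.append(int(k.min()))
    return out
E
python3 -c "
from h import *
for n in ('w2','w3'): print(front(cv2.imread(f'pics/{n}.png')))
im,o=look(name='pics/w4.png'); print(front(im))
n,l,s,c=cv2.connectedComponentsWithStats(orange(im)[80:300,262:295]); print(s.tolist())"
```

```text
[227, 227, 227]
[229, 229, 228]
eef [0.5091 0.0851 0.0889] F [-4.8 -0.8 14.7]
roller [277.8 273.3 161.2  76.8] 0.61 axis rel mm -12.5 jig x -11.3
tcp jig x 1.2
[237, 236, 236]
[[0, 0, 33, 220, 6834], [9, 118, 15, 38, 426]]
```

Emit:
send_rows(
  motion="0.2 0 0 -0.3 0; 0.2 0 0 -0.5 0; 0.2 -0.7 0 -0.5 0; 0.2 -1.4 0 -0.5 0; 0.2 -2.1 0 -0.5 0",
)

```text
clock: 13.7
eef_pos: [0.5149, 0.064, 0.0915]
tool_rot: [0.598, 0.802, -0.0, -0.0]
ft_force: [1.0, -0.1, -0.4]
grip_width: 0.0345
grasp_force: 0.0
```

```bash
python3 -c "
from h import *
im,o=look(); print(front(im))"
```

```text
eef [0.5149 0.064  0.0915] F [ 1.  -0.1 -0.4]
roller [280.4 236.3 167.7  80.8] 0.79 axis rel mm 8.6 jig x -12.2
roller [275.2 190.4 185.7 323.5] 0.26 axis rel mm 33.9 jig x 13.2
tcp jig x -20.8
[200, 199, 199]
```

Emit:
send_rows(
  motion="0.2 0 0 0.13 0; 0.2 0 0 0.22 0; 0.2 0 0 0.3 0; 0.2 0 0 0.36 0; 0.2 0 0 0.42 0",
)

```text
clock: 14.3
eef_pos: [0.515, 0.0647, 0.0892]
tool_rot: [0.597, 0.802, 0.0, 0.0]
ft_force: [-3.6, -2.9, 13.3]
grip_width: 0.0341
grasp_force: 6.5
```

Emit:
send_rows(
  motion="0.2 0 0 0.04 0; 0.2 0 0 0.07 0; 0.2 0 0 0.07 0",
)

```text
clock: 14.6
eef_pos: [0.515, 0.0645, 0.0892]
tool_rot: [0.597, 0.802, 0.0, 0.001]
ft_force: [-4.1, -1.9, 13.9]
grip_width: 0.0343
grasp_force: 6.8
```

Emit:
send_rows(
  motion="0.2 0.3 0 0 0; 0.2 0.6 0 0 0; 0.2 0.9 0 0 0; 0.2 1.2 0 0 0; 0.2 1.5 0 0 0",
)

```text
clock: 15.1
eef_pos: [0.5109, 0.0785, 0.0895]
tool_rot: [0.598, 0.802, -0.0, 0.001]
ft_force: [-5.5, -3.2, 16.5]
grip_width: 0.0341
grasp_force: 7.6
```

Emit:
send_rows(
  motion="0.2 0.3 0 0 0; 0.2 0.6 0 0 0; 0.2 0.9 0 0 0; 0.2 1.2 0 0 0; 0.2 1.3 0 0 0",
)

```text
clock: 15.6
eef_pos: [0.5071, 0.091, 0.0894]
tool_rot: [0.597, 0.802, -0.0, 0.001]
ft_force: [-5.1, -4.2, 15.4]
grip_width: 0.0344
grasp_force: 7.7
```

```bash
python3 -c "
from h import *
im,o=look(); print(front(im))"
```

```text
eef [0.5071 0.091  0.0894] F [-5.1 -4.2 15.4]
roller [278.5 260.4 158.3  75. ] 0.86 axis rel mm -4.8 jig x 2.6
tcp jig x 7.4
[225, 224, 224]
```

Emit:
send_rows(
  motion="0.2 0 0 -0.3 0; 0.2 0 0 -0.45 0; 0.2 -0.7 0 -0.45 0; 0.2 -1.3 0 -0.45 0; 0.2 -1.3 0 -0.33 0",
)

```text
clock: 16.2
eef_pos: [0.5109, 0.0782, 0.0901]
tool_rot: [0.598, 0.801, -0.0, 0.0]
ft_force: [0.1, 0.5, 0.1]
grip_width: 0.034
grasp_force: 0.0
```

Emit:
send_rows(
  motion="0.2 0 0 0.1 0; 0.2 0 0 0.18 0; 0.2 0 0 0.25 0; 0.2 0 0 0.31 0; 0.2 0 0 0.36 0",
)

```text
clock: 16.7
eef_pos: [0.5109, 0.0788, 0.0893]
tool_rot: [0.598, 0.802, 0.0, 0.001]
ft_force: [-6.5, -2.1, 21.6]
grip_width: 0.0342
grasp_force: 10.3
```

Emit:
send_rows(
  motion="0.2 0.3 0 0 0; 0.2 0.6 0 0 0; 0.2 0.9 0 0 0; 0.2 1.2 0 0 0; 0.2 1.5 0 0 0",
)

```text
clock: 17.2
eef_pos: [0.5068, 0.0928, 0.0894]
tool_rot: [0.598, 0.802, 0.0, 0.001]
ft_force: [-4.6, -4.0, 17.7]
grip_width: 0.0342
grasp_force: 8.8
```

Emit:
send_rows(
  motion="0.2 0.3 0 0 0; 0.2 0.6 0 0 0; 0.2 0.9 0 0 0; 0.2 1.2 0 0 0; 0.2 1.4 0 0 0",
)

```text
clock: 17.7
eef_pos: [0.5029, 0.1065, 0.0892]
tool_rot: [0.598, 0.802, 0.0, 0.001]
ft_force: [-4.1, -3.0, 15.7]
grip_width: 0.0342
grasp_force: 7.7
```

```bash
python3 -c "
from h import *
im,o=look(); print(front(im))"
```

```text
eef [0.5029 0.1065 0.0892] F [-4.1 -3.  15.7]
roller [281.6 267.9 157.1  70.7] 0.91 axis rel mm -9.3 jig x 14.2
tcp jig x 23.4
[232, 232, 232]
```

Emit:
send_rows(
  motion="0.2 0 0 -0.3 0; 0.2 0 0 -0.5 0; 0.2 -0.9 0 -0.5 0; 0.2 -1.8 0 -0.5 0; 0.2 -1.8 0 -0.35 0",
)

```text
clock: 18.3
eef_pos: [0.5079, 0.0883, 0.09]
tool_rot: [0.598, 0.801, -0.0, 0.0]
ft_force: [-0.0, 0.4, 0.8]
grip_width: 0.0342
grasp_force: 0.0
```

```bash
python3 -c "
from h import *
im,o=look(); print(front(im))"
```

```text
eef [0.5079 0.0883 0.09  ] F [-0.   0.4  0.8]
roller [281.9 246.4 163.   81.5] 0.63 axis rel mm 3.3 jig x 7.9
tcp jig x 4.6
[207, 207, 207]
```

Emit:
send_rows(
  motion="0.2 0 0 0.1 0; 0.2 0 0 0.17 0; 0.2 0 0 0.24 0; 0.2 0 0 0.3 0; 0.2 0 0 0.35 0",
)

```text
clock: 18.9
eef_pos: [0.5076, 0.0896, 0.0893]
tool_rot: [0.597, 0.802, 0.0, 0.001]
ft_force: [-7.0, -2.0, 20.0]
grip_width: 0.0341
grasp_force: 10.1
```

Emit:
send_rows(
  motion="0.2 0.3 0 0 0; 0.2 0.6 0 0 0; 0.2 0.9 0 0 0; 0.2 1.2 0 0 0; 0.2 1.5 0 0 0",
)

```text
clock: 19.4
eef_pos: [0.5034, 0.1036, 0.0894]
tool_rot: [0.598, 0.802, 0.0, 0.001]
ft_force: [-5.6, -2.2, 17.1]
grip_width: 0.0341
grasp_force: 8.6
```

Emit:
send_rows(
  motion="0.2 0.3 0 0 0; 0.2 0.6 0 0 0; 0.2 0.9 0 0 0; 0.2 1.2 0 0 0; 0.2 1.5 0 0 0",
)

```text
clock: 19.9
eef_pos: [0.4989, 0.1189, 0.0888]
tool_rot: [0.597, 0.802, 0.001, 0.0]
ft_force: [-4.0, 1.1, 11.5]
grip_width: 0.0341
grasp_force: 5.9
```

```bash
python3 -c "
from h import *
im,o=look(); print(front(im))"
```

```text
eef [0.4989 0.1189 0.0888] F [-4.   1.1 11.5]
roller [278.1 275.1 158.1  73.1] 0.58 axis rel mm -13.6 jig x 22.9
tcp jig x 36.5
[237, 237, 236]
```

Emit:
send_rows(
  motion="0.2 0 0 -0.3 0; 0.2 0 0 -0.5 0; 0.2 -0.9 0 -0.5 0; 0.2 -1.8 0 -0.5 0; 0.2 -2.3 0 -0.5 0",
)

```text
clock: 20.5
eef_pos: [0.5057, 0.0951, 0.0914]
tool_rot: [0.598, 0.802, -0.0, -0.0]
ft_force: [0.2, -0.0, -0.4]
grip_width: 0.0336
grasp_force: 0.0
```

```bash
python3 -c "
from h import *
im,o=look(); print(front(im))"
```

```text
eef [0.5057 0.0951 0.0914] F [ 0.2 -0.  -0.4]
roller [280.1 217.5 166.9  81. ] 0.97 axis rel mm 19.2 jig x 31.0
tcp jig x 11.8
[181, 180, 181]
```

Emit:
send_rows(
  motion="0.2 0.9 0 0 0; 0.2 1.8 0 0 0; 0.2 2.6 0 0 0; 0.2 2.6 0 0.15 0; 0.2 2.6 0 0.24 0",
)

```text
clock: 21.1
eef_pos: [0.498, 0.1219, 0.0894]
tool_rot: [0.597, 0.802, 0.0, 0.0]
ft_force: [-0.6, 0.2, 5.5]
grip_width: 0.034
grasp_force: 3.1
```

Emit:
send_rows(
  motion="0.2 0 0 0.07 0; 0.2 0 0 0.13 0; 0.2 0 0 0.19 0; 0.2 0 0 0.24 0; 0.2 0 0 0.24 0",
)

```text
clock: 21.6
eef_pos: [0.4983, 0.1212, 0.0893]
tool_rot: [0.598, 0.802, 0.001, 0.001]
ft_force: [-4.7, -0.9, 14.5]
grip_width: 0.0341
grasp_force: 7.3
```

```bash
python3 -c "
from h import *
im,o=look(); print(front(im))"
```

```text
eef [0.4983 0.1212 0.0893] F [-4.7 -0.9 14.5]
roller [280.3 268.4 155.8  74. ] 0.9 axis rel mm -9.6 jig x 29.3
tcp jig x 38.9
[231, 231, 230]
```

Emit:
send_rows(
  motion="0.2 -0.3 0 0.05 0; 0.2 -0.7 0 0.05 0; 0.2 -1.1 0 0.05 0; 0.2 -1.5 0 0.05 0; 0.2 -1.9 0 0.05 0",
)

```text
clock: 22.2
eef_pos: [0.5039, 0.1027, 0.0893]
tool_rot: [0.598, 0.802, 0.001, 0.001]
ft_force: [-5.8, -0.9, 18.1]
grip_width: 0.0339
grasp_force: 9.0
```

Emit:
send_rows(
  motion="0.2 -0.4 0 0 0; 0.2 -0.8 0 0 0; 0.2 -1.2 0 0 0; 0.2 -1.2 0 0 0",
)

```text
clock: 22.6
eef_pos: [0.5076, 0.0907, 0.0893]
tool_rot: [0.598, 0.802, 0.001, 0.001]
ft_force: [-5.1, -2.6, 16.6]
grip_width: 0.0341
grasp_force: 8.6
```

```bash
python3 -c "
from h import *
im,o=look(name='pics/w5.png'); print(front(im))
n,l,s,c=cv2.connectedComponentsWithStats(orange(im)[80:400,262:295]); print(s.tolist())"
```

```text
eef [0.5076 0.0907 0.0893] F [-5.1 -2.6 16.6]
roller [278.2 240.7 166.   77.4] 0.96 axis rel mm 6.9 jig x 13.8
tcp jig x 7.0
[203, 202, 202]
[[0, 0, 33, 320, 10206], [9, 198, 13, 34, 354]]
```

View pics/w5.png

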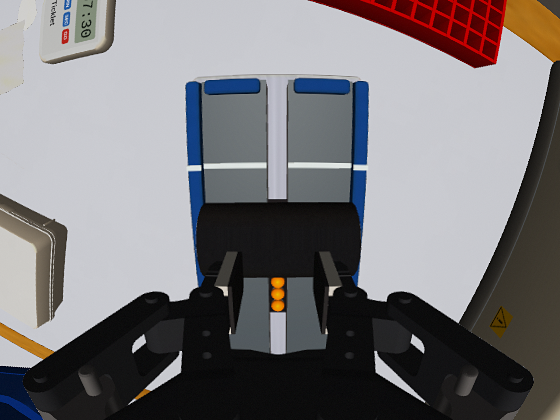

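The roller is back over caps 7 and 8, with seated caps visible behind it at rows 282–306 and the white line at row 167. I'll roll forward again.

Emit:
send_rows(
  motion="0.2 0.3 0 0 0; 0.2 0.6 0 0 0; 0.2 0.9 0 0 0; 0.2 1.2 0 0 0; 0.2 1.5 0 0 0",
)

```text
clock: 23.2
eef_pos: [0.5031, 0.1054, 0.0893]
tool_rot: [0.598, 0.802, 0.0, 0.001]
ft_force: [-5.1, -2.1, 19.0]
grip_width: 0.0339
grasp_force: 9.1
```

Emit:
send_rows(
  motion="0.2 0.3 0 0 0; 0.2 0.6 0 0 0; 0.2 0.9 0 0 0; 0.2 1.3 0 0 0; 0.2 1.3 0 0 0",
)

```text
clock: 23.7
eef_pos: [0.4992, 0.1185, 0.0893]
tool_rot: [0.597, 0.802, 0.001, 0.001]
ft_force: [-7.1, -0.4, 18.3]
grip_width: 0.0341
grasp_force: 8.9
```

Emit:
send_rows(
  motion="0.2 0 0 -0.3 0; 0.2 0 0 -0.5 0; 0.2 -0.8 0 -0.5 0; 0.2 -1.5 0 -0.5 0; 0.2 -1.5 0 -0.4 0",
)

```text
clock: 24.2
eef_pos: [0.5035, 0.1028, 0.0901]
tool_rot: [0.598, 0.801, -0.0, -0.0]
ft_force: [-0.7, -0.4, 0.2]
grip_width: 0.0345
grasp_force: 0.0
```

```bash
python3 -c "
from h import *
im,o=look(); print(front(im))"
```

```text
eef [0.5035 0.1028 0.0901] F [-0.7 -0.4  0.2]
roller [278.9 236.2 165.2  76.7] 0.62 axis rel mm 9.2 jig x 28.9
tcp jig x 19.8
[200, 199, 199]
```

Emit:
send_rows(
  motion="0.2 0 0 0.1 0; 0.2 0 0 0.17 0; 0.2 0 0 0.23 0; 0.2 0 0 0.28 0; 0.2 0 0 0.32 0",
)

```text
clock: 24.8
eef_pos: [0.5033, 0.1039, 0.0892]
tool_rot: [0.597, 0.802, 0.0, 0.001]
ft_force: [-4.4, -2.4, 15.1]
grip_width: 0.034
grasp_force: 7.7
```

Emit:
send_rows(
  motion="0.2 0.3 0 0 0; 0.2 0.6 0 0 0; 0.2 0.9 0 0 0; 0.2 1.2 0 0 0; 0.2 1.5 0 0 0",
)

```text
clock: 25.3
eef_pos: [0.4989, 0.1184, 0.0894]
tool_rot: [0.597, 0.802, 0.0, 0.001]
ft_force: [-4.9, -1.8, 14.6]
grip_width: 0.0339
grasp_force: 7.2
```

Emit:
send_rows(
  motion="0.2 0.3 0 0 0; 0.2 0.6 0 0 0; 0.2 0.9 0 0 0; 0.2 1.2 0 0 0; 0.2 1.5 0 0 0",
)

```text
clock: 25.8
eef_pos: [0.4945, 0.1328, 0.0894]
tool_rot: [0.597, 0.802, 0.0, 0.001]
ft_force: [-3.6, -1.1, 14.1]
grip_width: 0.0338
grasp_force: 7.1
```

Emit:
send_rows(
  motion="0.2 0 0 0 0; 0.2 0 0 -0.3 0; 0.2 0 0 -0.5 0; 0.2 -0.6 0 -0.5 0; 0.2 -1.2 0 -0.5 0",
)

```text
clock: 26.3
eef_pos: [0.4981, 0.1209, 0.092]
tool_rot: [0.597, 0.802, -0.0, -0.0]
ft_force: [0.8, 0.2, -0.3]
grip_width: 0.0338
grasp_force: 0.0
```

```bash
cat >> h.py <<'E'
def line(im,o):
    """white line along tool x, from the TCP, mm (deck z .050)"""
    g=im.mean(2); Rt=R.from_quat(o["tool_rot"]).as_matrix()
    for a,b in ((210,262),(295,345)):
        col=g[100:300,a:b].mean(1); r=int(col.argmax()); k=np.arange(max(r-4,0),r+5); w=np.clip(col[k]-125,0,None)
        if w.sum()==0: continue
        rr=(w*(k+100)).sum()/w.sum(); p=on_z("wrist",[(a+b)/2,rr],.050,o)[0]
        print("line row",rr.round(1),"rel mm",(1e3*(p-o["eef_pos"])@Rt[:,0]).round(1))
E
python3 -c "
from h import *
im,o=look(); print(front(im)); line(im,o)"
```

```text
eef [0.4981 0.1209 0.092 ] F [ 0.8  0.2 -0.3]
roller [281.  241.2 161.4  75.3] 0.75 axis rel mm 5.6 jig x 44.2
tcp jig x 38.6
[206, 205, 205]
line row 119.4 rel mm 71.0
line row 119.4 rel mm 71.0
```

```bash
cat >> h.py <<'E'
def axis(row,o,c=300,zd=.050):
    Rt=R.from_quat(o["tool_rot"]).as_matrix(); x=Rt[:,0]
    O,d=ray("wrist",[c,row],o); d=d[0]; a=np.arctan2(d@x,-d[2])
    return 1e3*((O-o["eef_pos"])@x+(O[2]-zd-.02)*np.tan(a)-.02/np.cos(a))
E
python3 -c "
from h import *
o1={'eef_pos':np.array([.5321,.0109,.1813]),'tool_rot':[.5968,.8024,0,0]}
print('first',axis(170.5,o1))
im,o=look(name='pics/w6.png'); f=front(im); print(f,axis(f[1]-.5,o))
A=cv2.resize(im[150:330,160:400],None,fx=3.3,fy=3.3,interpolation=cv2.INTER_CUBIC); cv2.imwrite('pics/c6.png',A[:,:,::-1])"
```

```text
first 10.743870665893045
eef [0.4982 0.1203 0.0919] F [-0.6  0.6 -0.5]
roller [279.8 240.7 161.7  77.3] 0.9 axis rel mm 5.9 jig x 43.9
roller [277.9 311.3  14.9  14.2] 0.61 axis rel mm -39.8 jig x -1.8
tcp jig x 38.0
[204, 204, 203] 6.15295856884546
```

View pics/c6.png

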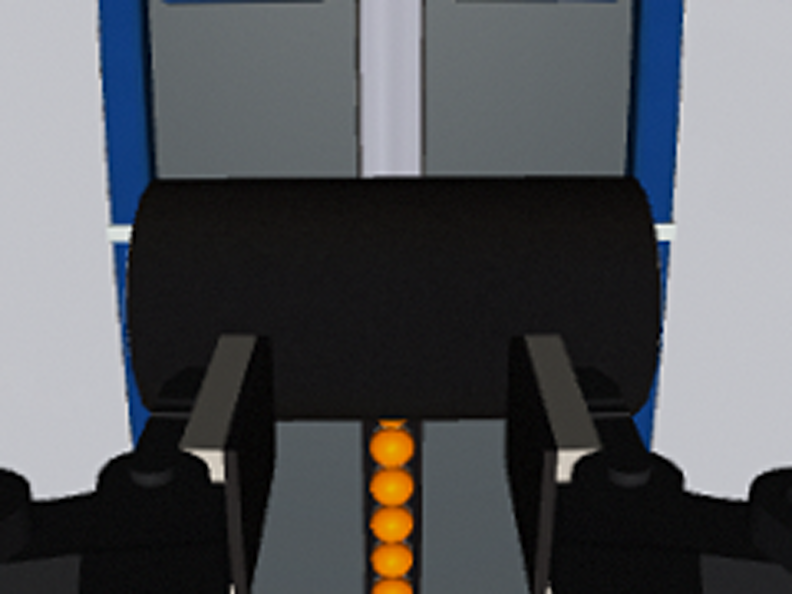

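The crop shows the white line on both curb tops at full-image row 220.3 (columns 196 and 362), just ahead of the roller axis. I'll compute the remaining distance.

```bash
cat >> h.py <<'E'
def curb(im,o,lo=190,hi=330):
    Rt=R.from_quat(o["tool_rot"]).as_matrix(); g=im.min(2).astype(float); res=[]
    for cs in ((194,199),(359,364)):
        col=g[lo:hi,cs[0]:cs[1]].mean(1); r=int(col.argmax())+lo; k=np.arange(r-3,r+4); w=np.clip(g[k,cs[0]:cs[1]].mean(1)-90,0,None)
        rr=(w*k).sum()/w.sum(); p=on_z("wrist",[np.mean(cs),rr],.057,o)[0]; res.append((round(rr,1),round(1e3*float((p-o["eef_pos"])@Rt[:,0]),1)))
    return res
E
python3 -c "
from h import *
o=bot.get_obs(); im=cv2.imread('pics/w6.png')[:,:,::-1]
print(curb(im,o,lo=212,hi=230))"
```

```text
[(np.float64(220.2), 13.4), (np.float64(219.4), 13.9)]
```

Emit:
send_rows(
  motion="0.2 0 0 0.15 0; 0.2 0 0 0.25 0; 0.2 0 0 0.32 0; 0.2 0 0 0.38 0; 0.2 0 0 0.43 0",
)

```text
clock: 27.0
eef_pos: [0.4981, 0.1213, 0.0894]
tool_rot: [0.597, 0.802, 0.0, 0.0]
ft_force: [-4.9, -1.3, 12.9]
grip_width: 0.0339
grasp_force: 6.4
```

Emit:
send_rows(
  motion="0.2 0.3 0 0 0; 0.2 0.6 0 0 0; 0.2 0.9 0 0 0; 0.2 1.2 0 0 0; 0.2 1.4 0 0 0",
)

```text
clock: 27.5
eef_pos: [0.494, 0.1348, 0.0895]
tool_rot: [0.597, 0.802, 0.0, 0.0]
ft_force: [-4.0, -2.0, 10.1]
grip_width: 0.034
grasp_force: 5.1
```

Emit:
send_rows(
  motion="0.2 0 0 0 0; 0.2 0 0 0 0; 0.2 0 0 -0.2 0; 0.2 0 0 -0.4 0; 0.2 0 0 -0.5 0",
)

```text
clock: 28.0
eef_pos: [0.4942, 0.1347, 0.093]
tool_rot: [0.597, 0.802, 0.0, 0.0]
ft_force: [-1.1, 0.8, 0.3]
grip_width: 0.0342
grasp_force: 0.0
```

```bash
python3 -c "
from h import *
im,o=look(name='pics/w7.png'); f=front(im); print(f,axis(f[1]-.5,o),curb(im,o,lo=222))"
```

```text
eef [0.4942 0.1347 0.093 ] F [-1.1  0.8  0.3]
tcp jig x 53.0
[217, 217, 217] -1.5570747594190089 [(np.float64(243.8), -1.9), (np.float64(242.6), -1.2)]
```

The roller is on the line to within about 0.5 mm. I'll retreat upward and verify.

Emit:
send_rows(
  motion="0.2 0 0 -1 0; 0.2 0 0 -4 0; 0.2 -2 0 -7 0; 0.2 -5 0 -9 0; 0.2 -8 0 -9 0",
)

```text
clock: 28.6
eef_pos: [0.5195, 0.0578, 0.1873]
tool_rot: [0.597, 0.802, 0.003, 0.003]
ft_force: [0.6, 0.7, 0.3]
grip_width: 0.0338
grasp_force: 0.0
```

Emit:
send_rows(
  motion="0.2 -1 0 0 0; 0.2 -1 0 0 0; 0.2 -1 0 0 0; 0.2 -1 0 0 0",
)

```text
clock: 29.0
eef_pos: [0.5192, 0.0493, 0.1826]
tool_rot: [0.597, 0.802, -0.0, -0.001]
ft_force: [-0.7, -0.7, -0.7]
grip_width: 0.0337
grasp_force: 0.0
```

```bash
python3 -c "
from h import *
im,o=look(name='pics/w8.png')
A=cv2.resize(im[60:260,200:360],None,fx=3,fy=3,interpolation=cv2.INTER_CUBIC)
s=vision.camera('scene'); B=cv2.resize(s[195:285,290:420],(460,320),interpolation=cv2.INTER_CUBIC)
C=np.zeros((600,800,3),np.uint8); h,w=A.shape[:2]; C[:600,:480]=A[:600,:480]; C[:221,480:]=cv2.resize(B,(320,221)); 
C[230:450,480:]=cv2.resize(vision.camera('top')[225:315,165:295],(320,220),interpolation=cv2.INTER_CUBIC)
cv2.imwrite('pics/c8.png',C[:,:,::-1])"
```

```text
eef [0.5192 0.0493 0.1826] F [-0.7 -0.7 -0.7]
roller [248.2 329.6  47.5  39.5] 0.93 axis rel mm -121.3 jig x -157.2
roller [279.2  98.  107.7  55.1] 0.87 axis rel mm 88.2 jig x 52.2
tcp jig x -36.0
```

View pics/c8.png

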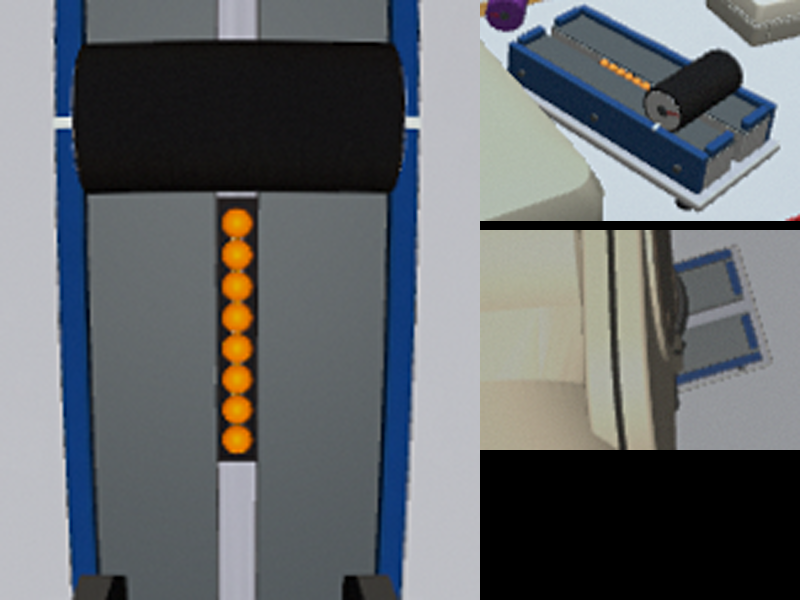

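The roller sits on the line: curb marks at row 122 on both sides, roller spanning rows 42–190. The caps look flush, but I'll measure their heights from an oblique view before handing in.

Emit:
send_rows(
  motion="0.2 -0.8 -4 0 0; 0.2 -1.6 -8 0 0; 0.2 -2 -12 0 0; 0.2 -2 -16 0 0; 0.2 -2 -18 0 0",
)

```text
clock: 29.7
eef_pos: [0.3497, -0.0224, 0.1826]
tool_rot: [0.598, 0.802, -0.001, -0.001]
ft_force: [-0.1, -0.8, -0.7]
grip_width: 0.0341
grasp_force: 0.0
```

Emit:
send_rows(
  motion="0.2 0 0 0 0; 0.2 0 0 0 0; 0.2 0 0 0 0",
)

```text
clock: 30.0
eef_pos: [0.3545, -0.0219, 0.1833]
tool_rot: [0.597, 0.802, 0.0, 0.001]
ft_force: [0.2, 0.2, -0.9]
grip_width: 0.0343
grasp_force: 0.0
```

```bash
python3 -c "
from h import *
im,o=look(name='pics/w9.png')
m=orange(im); n,l,s,c=cv2.connectedComponentsWithStats(m)
for i in range(1,n):
    if s[i,4]>20: print(s[i].tolist(),c[i].round(1))
# expected pixel of caps at tip z=.050, jig y=0
Rt=R.from_quat(o['tool_rot']).as_matrix(); M=vision.camera_model('wrist'); H=np.array(M['hand_eye']); f=210/np.tan(np.radians(M['fov_y']/2))
u=np.array([-.287,.9579,0]); o1=np.array([.5321,.0109,0]); v=Rt[:,1]; b=o1-v*.0011
for z in (.050,.054):
  for xj in (-40,-31,-22,-13,-4,5,14,23):
    p=b+u*(xj+76.5)/1e3; p[2]=z
    q=H[:3,:3].T@(Rt.T@(p-o['eef_pos'])-H[:3,3]); r=np.hypot(*q[:2]); t=np.arctan2(r,q[2]); print(xj,z,np.round([M['cx']+f*t*q[0]/r,M['cy']+f*t*q[1]/r],1))
x0=int(np.clip(c[np.argmax(s[1:,4])+1][0],60,500)) 
"
```

```text
eef [ 0.3545 -0.0219  0.1833] F [ 0.2  0.2 -0.9]
roller [479.7  90.7  89.   55.1] 0.71 axis rel mm 108.2 jig x 51.2
tcp jig x -57.0
[458, 117, 12, 73, 393] [464.2 152.5]
[0, 201, 205, 88, 3540] [102.8 248.1]
[242, 286, 76, 35, 1282] [279.1 303. ]
[476, 334, 23, 12, 117] [488.8 338.7]
[544, 342, 16, 12, 106] [553.8 347.1]
-40 0.05 [461.5 185.5]
-31 0.05 [462.5 176.4]
-22 0.05 [463.4 167.3]
-13 0.05 [464.2 158.1]
-4 0.05 [464.9 148.8]
5 0.05 [465.5 139.5]
14 0.05 [466.1 130.1]
23 0.05 [466.5 120.8]
-40 0.054 [463.6 186.4]
-31 0.054 [464.6 177.2]
-22 0.054 [465.5 167.9]
-13 0.054 [466.3 158.6]
-4 0.054 [467.  149.2]
5 0.054 [467.7 139.8]
14 0.054 [468.2 130.4]
23 0.054 [468.7 120.9]
```

```bash
python3 -c "
from h import *
im=cv2.imread('pics/w9.png')[:,:,::-1].astype(float)
w=np.clip(im[:,:,0]-im[:,:,2]-40,0,None)[110:196,450:478]
rows=[185.5,176.4,167.3,158.1,148.8,139.5,130.1,120.8]; ex=[461.5,462.5,463.4,464.2,464.9,465.5,466.1,466.5]
for r,e in zip(rows,ex):
    r0=r-110+.0; k=w[int(round(r0))-4:int(round(r0))+5]; cs=np.arange(450,478)
    p=k.sum(0); xc=(p*cs).sum()/p.sum(); print(round(xc,2),round(xc-e,2),'rowc',round(float((k.sum(1)*np.arange(len(k))).sum()/k.sum()-4+round(r0)+110-r),2),'wid',round(float(p.sum()/p.max()),2))
A=cv2.resize(im[95:200,400:540].astype(np.uint8),None,fx=5.6,fy=5.6,interpolation=cv2.INTER_CUBIC); cv2.imwrite('pics/c9.png',A[:,:,::-1])"
```

```text
461.34 -0.16 rowc -0.07 wid 5.53
462.35 -0.15 rowc -0.22 wid 5.3
463.24 -0.16 rowc -0.26 wid 5.36
464.1 -0.1 rowc -0.26 wid 5.42
464.85 -0.05 rowc -0.14 wid 5.62
465.37 -0.13 rowc -0.05 wid 5.56
465.95 -0.15 rowc -0.17 wid 5.38
466.33 -0.17 rowc -0.17 wid 5.6
```

View pics/c9.png

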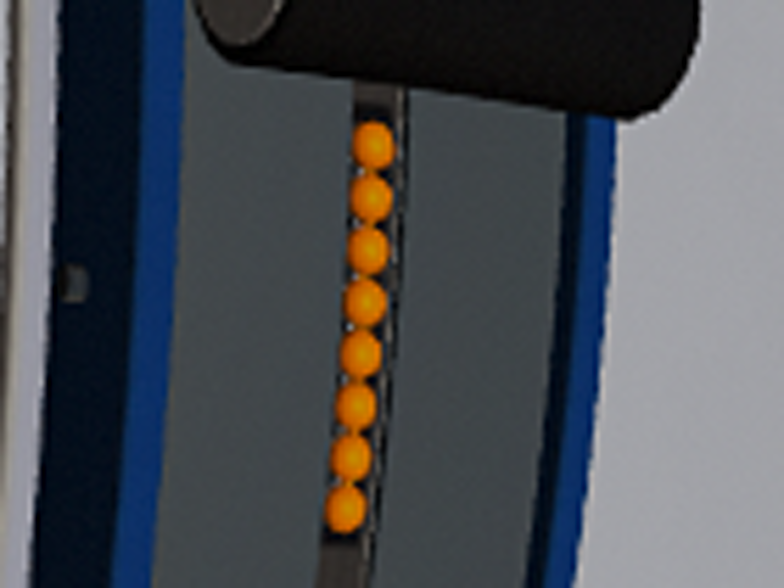

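All eight caps sit at the same height to within about 0.2 mm, at the flush level, and the roller is on the line with the robot clear. Handing in.

```bash
python3 -c "
from workcell import workorder
print(workorder.job_done())"
```

```text
the job is handed in; nothing more can be done
None
```

I handed the job in at about 30 s: all eight caps measured flush to within about 0.2 mm, the roller is parked within about 0.6 mm of the white line, and the highest force I read on the roller was 22.4 N (only end-of-call readings, not the peaks between them). To be sure cap 8 was home, I rolled back over caps 7 and 8 once before going on to the line.

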